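Key a hex-footed specimen mount into the tilted turntable and square it up

TASK

Take the specimen mount with the six-sided foot and seat it fully home in the hex socket of the sloping stand, pressing lightly and turning it little by little until it drops in; do not force it. Then, with the mount keyed in, turn it (the turntable turns with it) until its grey block lies lengthwise straight up and down the slope, in line with the white index marks, and let go. Leave the square-footed and the round-footed mounts standing where they are.

Things in the scene. Friction and masses are not known exactly. Their poses are not given: they have to be found in the camera images.
- mount: The mount to seat, 50 to 85 g, standing at any yaw: aluminium hex foot 34 mm across flats, 12 mm tall (lowest 1.5 mm: 33 mm, a lead-in), and on its centre an upright grey block 26 mm long (x) by 14 thick (y), from 12 to 54 mm above the underside; grip it across the 14 mm. Origin: centre of the underside; z up through the block; x along the block's length; two flats of the foot face +x and -x.
- mount_square: A mount with the same grey block on a square foot, 34 mm wide and 12 mm tall. Origin: centre of the underside. Leave alone.
- mount_round: A mount with the same grey block on a round foot, 40 mm across and 12 mm tall. Origin: centre of the underside. Leave alone.
- stand: Fixed stand, 150 x 130 mm in plan; origin: centre of its underside; x towards its high edge, z up. Its grey stage plate, 150 mm up the slope by 130 mm, slopes at 30 degrees, facing the robot; centre of the plate's top 85 mm above the desk. On it turns a disc, 104 mm across and 4 mm thick, carrying a hexagonal aluminium plate 90 mm across flats, 8 mm thick, with the hex socket in its middle.
- socket (a point): Centre of the socket's floor, on the turntable's axis, 4 mm above the stage plate; a seated mount's origin lies here, 4 mm of its foot standing proud. The frame does not turn with the turntable: z square out of the stage, 30 degrees from vertical, leaning to the robot; x straight up the slope, along the white index marks; y level. Socket 36 mm across flats, 8 mm deep: 1 mm of room all round.
- mouth (a point): Centre of the socket's mouth, 8 mm out along z from the floor; same axes. The mount drops in within about 6 degrees of the socket's angle. The turntable turns either way against 0.25 N m of friction and stays put. Its starting angle is not given (look or feel): 16 to 44 degrees anticlockwise, seen from above the stage, of an angle where a seated mount would lie in line; the hex repeats every 60 degrees.
There are look-alikes about, which are no part of the job. What is shaped like the mount but pink or turquoise is not meant. What is shaped like the stand but red is not meant.

How it is judged:
On the way:
1. the hex-footed mount has dropped fully into the socket (horizontal distance between mount and socket below 0.004 m and z of mount in the frame of socket between -0.003 and 0.002 m and angle between the z axis of mount and the z axis of socket, either way round below 0.07 rad), for 0.2 s.
At the end, for the whole second after the job is handed in: The hex-footed mount is home in the socket (within 4 mm sideways and 2 mm in height of the floor's centre, square to the stage within 4 degrees), its block within 7 degrees of straight up and down the slope, at rest; the other two mounts stand upright where they were (all of step 1 and angle between the x axis of mount and the x axis of socket, either way round below 0.12 rad and linear speed of mount below 0.02 m/s and angle between each of mount_square, mount_round's own z axis and vertical below 0.2 rad); the robot touches nothing.
It fails at once if the square-footed mount is moved more than 15 mm or knocked over (distance of mount_square from where it was at the start of the episode above 0.015 m or angle between mount_square's own z axis and vertical above 0.5 rad).
It fails at once if the round-footed mount is moved more than 15 mm or knocked over (distance of mount_round from where it was at the start of the episode above 0.015 m or angle between mount_round's own z axis and vertical above 0.5 rad).
It fails at once if the mount is forced against the stand with more than 60 N (contact force between mount and stand above 60 N).
It also fails if it takes over 48 s, if anything falls off the work surface, if the arm or the gripper's body presses on something with over 40 N, if the wrist force passes 120 N, or if a joint passes its speed limit or range.

ROBOT

A 6-joint arm with a two-finger parallel gripper is mounted at the origin on the work surface. World frame = base frame: x ahead of the robot, y to its left, z up, the work surface at z = 0. Lengths are in m, angles in rad, forces in N, time in s.
With the tool pointing down it reaches from about 0.3 to 0.875 m from the base axis. Payload 4.2 kg.
Tool frame: the origin (TCP) lies between the finger pads; the fingertips stand 8 mm ahead of it and the grasp point (between the pads) lies 11 mm behind it; z points along the fingers, y is the line along which they close (so a half turn about z gives the same grasp; the last joint's range is limited). The gripper opens to 85 mm and grips with 20 to 120 N. Pads are 22 mm wide; open, the fingers measure 114 mm over their backs; the gripper's body (76 mm by 85 mm) begins 54 mm behind the grasp point. The pads swing forward as they close: fully open they stand 13 mm farther back than shut.
Start: joints at [1.187, 0.32, 1.565, -0, 1.257, -0.02], TCP at [0.205, 0.537, 0.239] pointing down, gripper open.
Joint ranges: [-3.11, 3.11], [-0.84, 2.01], [0.21, 2.61], [-1.34, 4.49], [0.05, 2.63], [-2.56, 2.56]. Speed limits (rad/s): [2.57, 2.57, 3.14, 3.14, 3.14, 3.14].

INTERFACE

Orientations are given as [roll, pitch, yaw] about the fixed x, y, z axes, in that order (R = Rz(yaw) Ry(pitch) Rx(roll)).
In Python, from bench import arm gives the robot as it stands.
- The arm moves only by the tool send_rows, never from a script. Its argument "series" is a list of rows, each a list of 2 entries, a list of its own where there are three numbers: the shift along the tool's x, y, z in cm, then the turn about the tool's z in rad. A call has 1 to 8 rows; each row is the pose to reach, as a shift and turn from the pose commanded when the call began, along the tool's axes at that moment; what a row does not reach only later rows make up. A row lasts 1/8 s, in which the tool goes at most 62.5 mm and 10.7 degrees, less where a joint would pass 70% of its speed; a pose out of reach is approached as far as the arm can. A call with a gripper value outside its range is refused whole. "claw" is the closure, from 0 (fully open) to 1 (shut), set as the call begins (left out, the last holds). The fingers move at their own pace and stop on an object; "squeeze" is the grip in N (left out, the last holds). Time passes only in rows, so rows that repeat a pose let the fingers close. It gives the time, the measured TCP pose, the force, the opening and the grip force at its end, in the units of the state.
- arm.get_obs(): the state, without advancing time (a new reading comes with each control period).
- arm.snapshot(name): name is "scene" or "top" or "wrist"; returns a dict with "image" (384x512x3 uint8, red, green, blue), "z_map" (384x512 float32, m along the optical axis (not along the pixel's ray), 0 where there is no reading), "camera_matrix" (3x3 intrinsics, pixels), "world_from_camera" (4x4, takes a point from camera to world coordinates). Camera axes: x right, y up, looking along -z (the intrinsics and any distortion apply to the point x, -y, -z); pixel columns grow to the right and rows downward; lengths in m; the calibration is good to about 2 mm. A picture is of the moment at which its call begins.
- arm.job_done(): hands the job in; it is judged then, once.
The state is a dict: "time_s": time; "q": joint angles; "qd": joint speeds; "joint_torque": joint torques, N m; "position": TCP position; "eef_rot": TCP orientation; "ft_force": force on the tool from outside, world axes, zero at the start; "ft_torque": the same for the moment, N m; "grip_width": opening from 0.0 (shut) to 1.0 (fully open); "grip_force": force on a finger pad.
Only numpy, scipy, OpenCV 4.12 (cv2) and the standard library are available. Lean on these libraries where they do the work, as an engineer would, in place of code of your own. Each camera call takes 0.05 s, during which the arm holds its last target. There are 200 camera calls.

## Working session

There is one attempt and no reset: what is moved stays moved. The work goes in short steps, Python scripts to look and compute and a tool call to move; the robot and the scene stay as the last step left them, time stands still between calls to the robot, and variables do not carry over. Pictures are saved under pics/ and viewed, at most 10 in all, crops included, and the job is handed in when it is done.

Besides the shell and the picture viewer there is one more tool, called after ">>>" by a JSON object that holds its "fn" and its "kwargs", one argument or row to a line. send_rows: Moves the arm, as the interface text tells. Its arguments: {"type":"object","properties":{"series":{"type":"array","items":{"type":"array"}},"claw":{"type":"number"},"squeeze":{"type":"number"}},"required":["series"]}

```bash
mkdir -p pics; ls; python3 - <<'E'
from bench import arm
import cv2,numpy as np
ims=[]
for n in("scene","top"):
    s=arm.snapshot(n);np.savez(f"{n}0.npz",**s);cv2.imwrite(f"pics/{n}0.png",s["image"][...,::-1])
    print(n,s["camera_matrix"].round(1).tolist(),s["world_from_camera"].round(3).tolist())
o=arm.get_obs();print(o)
E
```

```text
pics
scene [[392.7, 0.0, 248.6], [0.0, 392.7, 194.1], [0.0, 0.0, 1.0]] [[-0.699, -0.435, 0.568, 0.954], [0.715, -0.425, 0.554, 0.43], [0.0, 0.794, 0.608, 0.576], [0.0, 0.0, 0.0, 1.0]]
top [[375.4, 0.0, 258.4], [0.0, 375.4, 193.9], [0.0, 0.0, 1.0]] [[-0.017, 0.992, -0.126, 0.368], [-1.0, -0.013, 0.026, -0.013], [0.024, 0.126, 0.992, 1.044], [0.0, 0.0, 0.0, 1.0]]
{'time_s': 0.1, 'q': array([ 1.18701476e+00,  3.20245935e-01,  1.56557436e+00,  1.74366035e-05,
        1.25739915e+00, -1.99937772e-02]), 'qd': array([ 0.00060276, -0.0007562 , -0.00124016, -0.0014273 ,  0.00181002,
        0.00030499]), 'joint_torque': array([-1.07199194e-03, -4.16406047e+01, -2.34702694e+01, -1.18336661e-04,
        5.02453011e-03,  2.57422687e-05]), 'position': array([0.20442846, 0.53698351, 0.23854928]), 'eef_rot': array([-3.13996652e+00, -4.90987815e-05,  2.77779944e+00]), 'ft_force': array([-0.02379216,  0.7469222 ,  0.57762743]), 'ft_torque': array([ 0.06138899,  0.0253714 , -0.03957442]), 'grip_force': 0.0, 'grip_width': 1.0026631140240585}
```

View pics/scene0.png

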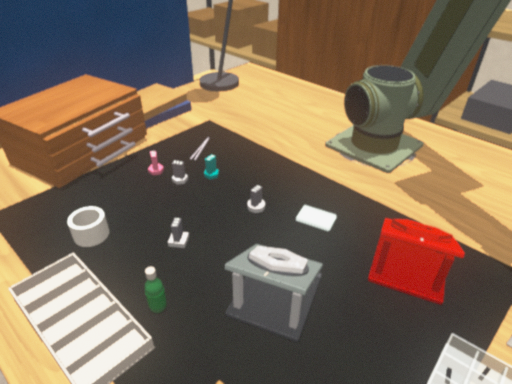

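View pics/top0.png

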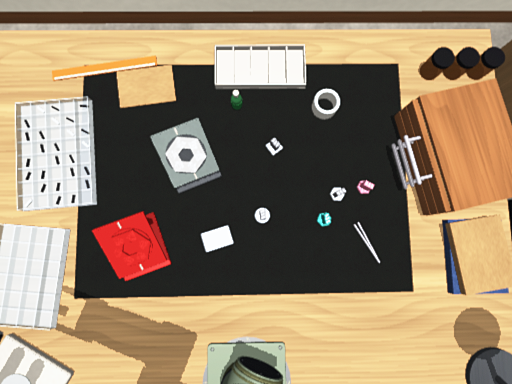

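Scene: the grey stand is at top-px (187,155) and the hex mount at (338,194). The round mount is at (262,215), the square one at (275,146), and the pink and turquoise decoys are at (366,187) and (324,219). Next I'll measure them from the depth data.

```bash
cat > h.py <<'E'
import numpy as np,cv2
from scipy.spatial.transform import Rotation as Ro
def cloud(s):
    K=s["camera_matrix"];T=s["world_from_camera"];z=s["z_map"]
    v,u=np.mgrid[:z.shape[0],:z.shape[1]]
    p=np.stack([(u-K[0,2])/K[0,0]*z,-(v-K[1,2])/K[1,1]*z,-z],-1)
    w=p@T[:3,:3].T+T[:3,3];w[z==0]=np.nan;return w
def ray(s,u,v,h):
    K=s["camera_matrix"];T=s["world_from_camera"]
    d=T[:3,:3]@np.array([(u-K[0,2])/K[0,0],-(v-K[1,2])/K[1,1],-1]);return T[:3,3]+d*(h-T[2,3])/d[2]
E
python3 - <<'E'
from h import *
t=dict(np.load("top0.npz"));w=cloud(t);z=w[...,2]
for n,(u,v) in dict(hex=(338,194),rnd=(262,215),sq=(275,146),pink=(366,187),turq=(324,219)).items():
    a=w[v-15:v+16,u-15:u+16].reshape(-1,3);hi=a[a[:,2]>.045];lo=a[a[:,2]>.006]
    r=cv2.minAreaRect((hi[:,:2]*1000).astype(np.float32))
    print(n,len(hi),hi.mean(0).round(4),(hi[:,:2].max(0)+hi[:,:2].min(0))/2,r,len(lo),lo.mean(0).round(4))
a=w[100:210,130:240].reshape(-1,3);im=t["image"][100:210,130:240].reshape(-1,3).astype(int)
print(a[~np.isnan(a[:,2])][:,2].max())
m=(a[:,2]>.045);P=a[m]
# plane fit: stage plate, robust
best=None;rng=np.random.default_rng(0)
for _ in range(500):
    q=P[rng.choice(len(P),3,0)];n=np.cross(q[1]-q[0],q[2]-q[0]);n/=np.linalg.norm(n)+1e-12
    k=abs((P-q[0])@n)<.0025
    if best is None or k.sum()>best[0]:best=(k.sum(),k)
Q=P[best[1]];c=Q.mean(0);n=np.linalg.svd(Q-c)[2][2];n*=np.sign(n[2])
print(len(P),len(Q),c,n,np.degrees(np.arccos(n[2])),np.degrees(np.arctan2(n[1],n[0])))
d=(P-c)@n;print(np.histogram(d,bins=np.arange(-.02,.02,.002)))
S=[dict(np.load("top0.npz")),dict(np.load("scene0.npz"))]
A=S[0]["image"][95:215,125:245,::-1];B=S[1]["image"][230:350,215:335,::-1];C=S[0]["image"][164:224,300:360,::-1]
cv2.imwrite("pics/crops.png",np.hstack([cv2.resize(x,(400,400),interpolation=cv2.INTER_CUBIC) for x in(A,B)]))
E
```

```text
hex 53 [ 0.4979 -0.2593  0.0533] [ 0.49842998 -0.2604095 ] ((498.2097473144531, -259.91802978515625), (13.559207916259766, 25.50560188293457), 28.647781372070312) 149 [ 0.4968 -0.2575  0.0281]
rnd 54 [ 0.4414 -0.0495  0.053 ] [ 0.44145249 -0.04959852] ((441.4463195800781, -49.63036346435547), (24.10772705078125, 13.388056755065918), 0.28395983576774597) 166 [ 0.4406 -0.0492  0.0251]
sq 55 [ 0.6348 -0.0864  0.0527] [ 0.63523102 -0.08707792] ((635.3726806640625, -86.50762176513672), (25.802885055541992, 14.122600555419922), 35.4495735168457) 157 [ 0.6314 -0.0855  0.0291]
pink 59 [ 0.5163 -0.336   0.0527] [ 0.51675977 -0.33682541] ((516.3967895507812, -336.4167785644531), (26.217571258544922, 14.026058197021484), 61.25555419921875) 156 [ 0.5138 -0.3331  0.0312]
turq 56 [ 0.4277 -0.22    0.053 ] [ 0.42824567 -0.22049021] ((427.9141540527344, -220.287841796875), (25.929428100585938, 13.794081687927246), 10.71019458770752) 139 [ 0.4265 -0.2165  0.0311]
0.12513270544914967
2876 1428 [0.60455099 0.15044984 0.08776475] [-0.46473972 -0.18189649  0.86656256] 29.938389481537442 -158.6249068617453
(array([  0,   0,   0,   0,   0,   2,  10,  30, 249, 668, 573, 265, 117,
        49, 151, 382, 284,  64,   2]), array([-2.00000000e-02, -1.80000000e-02, -1.60000000e-02, -1.40000000e-02,
       -1.20000000e-02, -1.00000000e-02, -8.00000000e-03, -6.00000000e-03,
       -4.00000000e-03, -2.00000000e-03, -1.73472348e-17,  2.00000000e-03,
        4.00000000e-03,  6.00000000e-03,  8.00000000e-03,  1.00000000e-02,
        1.20000000e-02,  1.40000000e-02,  1.60000000e-02,  1.80000000e-02]))
```

View pics/crops.png

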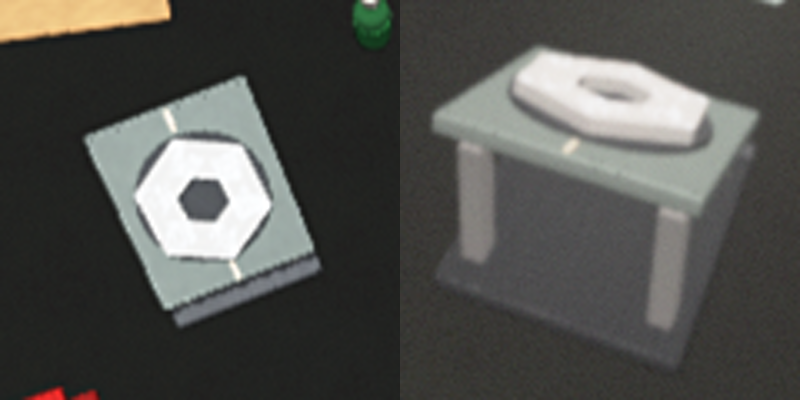

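Crop: the white hex plate is centred near top-px (186,155), with the index marks near (175,131) and (196,176). The socket hex looks parallel to the plate. Now the stand's axes and the turntable angle.

```bash
python3 - <<'E'
from h import *
t=dict(np.load("top0.npz"));w=cloud(t)
az=np.radians(21.4);n=np.array([-.5*np.cos(az),-.5*np.sin(az),np.cos(np.pi/6)])
K=t["camera_matrix"];T=t["world_from_camera"]
def rp(u,v,c,n):
    d=T[:3,:3]@np.array([(u-K[0,2])/K[0,0],-(v-K[1,2])/K[1,1],-1]);o=T[:3,3];return o+d*((c-o)@n)/(d@n)
im=t["image"].astype(int);sub=np.zeros(im.shape[:2],np.uint8);sub[100:210,130:240]=1
m=((im.min(-1)>205)&(sub>0)).astype(np.uint8)
cs,h=cv2.findContours(m,cv2.RETR_CCOMP,cv2.CHAIN_APPROX_NONE)
i=max(range(len(cs)),key=lambda k:cv2.contourArea(cs[k]) if h[0][k][3]<0 else 0)
j=max((k for k in range(len(cs)) if h[0][k][3]==i),key=lambda k:cv2.contourArea(cs[k]))
print(cv2.contourArea(cs[i]),cv2.contourArea(cs[j]))
c0=np.array([.612,.153,.085])
for it in range(4):   # plane through plate-centre (z=.085), offset 12mm
    P=np.array([rp(u,v,c0+.012*n,n) for u,v in cs[i][:,0]]);
    M=cv2.moments(cs[i]);cen=rp(M["m10"]/M["m00"],M["m01"]/M["m00"],c0+.012*n,n)
    c0=cen-.012*n; c0=c0+ n*((.085-c0[2])/n[2])*0
    c0[2]=.085
x=np.array([np.cos(az)*np.cos(np.pi/6),np.sin(az)*np.cos(np.pi/6),.5]);y=np.cross(n,x)
print("plate centre",c0,"hex centre",cen,"socket",c0+.004*n)
for k,r in((i,"outer"),(j,"inner")):
    Q=np.array([[(rp(u,v,cen,n)-cen)@x,(rp(u,v,cen,n)-cen)@y] for u,v in cs[k][:,0]])*1000
    ang=np.arctan2(Q[:,1],Q[:,0]);R=np.hypot(*Q.T)
    ph=np.angle(np.sum(np.exp(6j*ang)*(R-R.mean())))/6  # corner angle mod 60
    print(r,Q.min(0),Q.max(0),"corner",np.degrees(ph)%60,"flat/mount x",(np.degrees(ph)+30)%60)
for u,v in((175.4,131),(195.8,176)):
    p=rp(u,v,c0,n)-c0;print("mark",p@x,p@y)
# stage plate outline -> azimuth
m2=((abs(im[...,0]-im[...,1])<40)&(im.min(-1)>95)&(sub>0)&(w[...,2]>.03)).astype(np.uint8)
c2=max(cv2.findContours(m2,0,2)[0],key=cv2.contourArea)
Q=np.array([rp(u,v,c0,n) for u,v in c2[:,0]]);e=np.stack([(Q-c0)@x,(Q-c0)@y],-1)*1000
print(cv2.minAreaRect(e.astype(np.float32)))
# depth check, inside hex white
p=w[(m>0)];d=(p-c0)@n;print("white offset from stage",np.nanmedian(d))
E
```

```text
997.0 184.5
plate centre [0.59907003 0.14964901 0.085     ] hex centre [0.5934837  0.14745975 0.09537407] socket [0.59720792 0.14891925 0.0884641 ]
outer [-52.34098774 -45.5439356 ] [49.15160116 45.71374999] corner 3.7818366413151168 flat/mount x 33.78183664131512
inner [-22.31293068 -20.40502835] [19.96285896 20.38205005] corner 3.021192494199438 flat/mount x 33.02119249419944
mark 0.0623034935374263 0.0004415450460380723
mark -0.06820912280313622 -0.0011898717932629242
((0.188812255859375, -0.6897659301757812), (149.68003845214844, 128.9309844970703), 0.06671077013015747)
white offset from stage 0.011087019711078231
```

The sizes check out (plate 150×129, marks at y≈0). The turntable is at +33.4°, so I'll seat the mount at −26.6° by its 60° symmetry. The tool only turns about its vertical axis. So I'll place the mount upright into the uphill side of the socket, let it tip in between loose pads, and then turn it with the pads.

```bash
cat >> h.py <<'E'
def go(x,y,z,yawdeg):
    from bench import arm
    o=arm.get_obs();R=Ro.from_euler("xyz",o["eef_rot"]).as_matrix()
    d=R.T@(np.array([x,y,z])-o["position"])*100
    dy=(np.radians(yawdeg)-o["eef_rot"][2]+np.pi)%(2*np.pi)-np.pi
    print("t",o["time_s"],"pos",o["position"].round(4),"yaw",np.degrees(o["eef_rot"][2]).round(2),"shift cm",d.round(2),"turn",round(-dy,3))
E
python3 -c "
from h import *
go(.498,-.2595,.18,118.65)"
```

```text
t 0.1 pos [0.2044 0.537  0.2385] yaw 159.16 shift cm [-55.78 -63.98   5.96] turn 0.707
```

>>> {"fn": "send_rows", "kwargs": {
  "series": [
    [[-27.9,-32.0,1.0],0.35],
    [[-27.9,-32.0,1.0],0.35],
    [[-27.9,-32.0,1.0],0.35],
    [[-27.9,-32.0,1.0],0.35],
    [[-27.9,-32.0,1.0],0.35],
    [[-55.8,-64.0,5.9],0.707],
    [[-55.8,-64.0,5.9],0.707],
    [[-55.8,-64.0,5.9],0.707]
  ],
  "claw": 0.35
}}

```text
time_s: 1.1
position: [0.3775, 0.0672, 0.2139]
eef_rot: [3.141, 0.0, 2.07]
ft_force: [1.6, 0.8, 0.5]
grip_width: 0.648
grip_force: 0.0
```

```bash
python3 -c "
from h import *
go(.498,-.2595,.18,118.65)"
```

```text
t 1.1 pos [0.3775 0.0672 0.2139] yaw 118.6 shift cm [-34.45  -5.06   3.38] turn -0.001
```

>>> {"fn": "send_rows", "kwargs": {
  "series": [
    [[-30.0,-4.4,3.0],0],
    [[-30.0,-4.4,3.0],0],
    [[-30.0,-4.4,3.0],0],
    [[-30.0,-4.4,3.0],0],
    [[-30.0,-4.4,3.0],0],
    [[-30.0,-4.4,3.0],0],
    [[-30.0,-4.4,3.0],0],
    [[-30.0,-4.4,3.0],0]
  ]
}}

```text
time_s: 2.1
position: [0.482, -0.214, 0.1841]
eef_rot: [-3.142, -0.001, 2.072]
ft_force: [0.1, -0.1, 0.6]
grip_width: 0.652
grip_force: 0.0
```

```bash
python3 - <<'E'
from h import *
from bench import arm
go(.498,-.2595,.03,118.65)
s=arm.snapshot("wrist");np.savez("w1.npz",**s);cv2.imwrite("pics/w1.png",s["image"][...,::-1])
w=cloud(s).reshape(-1,3);k=(abs(w[:,0]-.498)<.03)&(abs(w[:,1]+.2595)<.03)
hi=w[k&(w[:,2]>.045)&(w[:,2]<.06)];print(len(hi),hi[:,2].mean(),cv2.minAreaRect((hi[:,:2]*1000).astype(np.float32)))
E
```

```text
t 2.1 pos [ 0.482  -0.214   0.1841] yaw 118.72 shift cm [-4.77 -0.78 15.4 ] turn 0.001
487 0.05274850788325017 ((496.1131896972656, -257.9725036621094), (13.130547523498535, 26.385623931884766), 28.518972396850586)
```

View pics/w1.png

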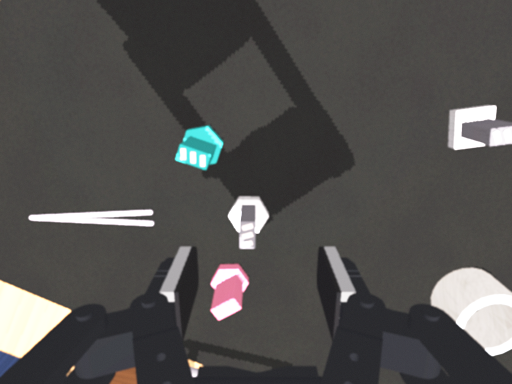

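Wrist view: the hex foot is at px (249,215), the block top at (247,238), and the pads are clear either side. Both views agree to 2 mm, so I'll descend and grip.

>>> {"fn": "send_rows", "kwargs": {
  "series": [
    [[-4.6,-0.85,5],0],
    [[-4.6,-0.85,9],0],
    [[-4.6,-0.85,13],0],
    [[-4.6,-0.85,15.3],0],
    [[-4.6,-0.85,15.3],0],
    [[-4.6,-0.85,15.3],0]
  ]
}}

```text
time_s: 2.9
position: [0.4979, -0.2595, 0.0322]
eef_rot: [3.14, 0.002, 2.072]
ft_force: [-0.2, -0.5, -0.0]
grip_width: 0.647
grip_force: 0.0
```

>>> {"fn": "send_rows", "kwargs": {
  "series": [
    [[0,0,0],0],
    [[0,0,0],0],
    [[0,0,0],0],
    [[0,0,0],0],
    [[0,0,0],0],
    [[0,0,0],0]
  ],
  "claw": 1,
  "squeeze": 25
}}

```text
time_s: 3.65
position: [0.4975, -0.2599, 0.0318]
eef_rot: [3.141, 0.001, 2.071]
ft_force: [-0.1, 0.2, 5.1]
grip_width: 0.158
grip_force: 27.9
```

>>> {"fn": "send_rows", "kwargs": {
  "series": [
    [[0,0,-5],0],
    [[0,0,-10],0],
    [[0,0,-15],0],
    [[0,0,-15],0],
    [[0,0,-15],0]
  ]
}}

```text
time_s: 4.28
position: [0.4963, -0.2593, 0.1801]
eef_rot: [-3.141, -0.001, 2.071]
ft_force: [-0.3, -0.7, -0.6]
grip_width: 0.157
grip_force: 27.1
```

```bash
python3 - <<'E'
from h import *
from bench import arm
go(.54,.08,.2,174.8)
s=arm.snapshot("wrist");np.savez("w2.npz",**s);cv2.imwrite("pics/w2.png",s["image"][...,::-1])
s=arm.snapshot("top");np.savez("t2.npz",**s)
E
```

```text
t 4.275 pos [ 0.4963 -0.2593  0.1801] yaw 118.64 shift cm [27.69 20.1  -1.96] turn -0.98
```

View pics/w2.png

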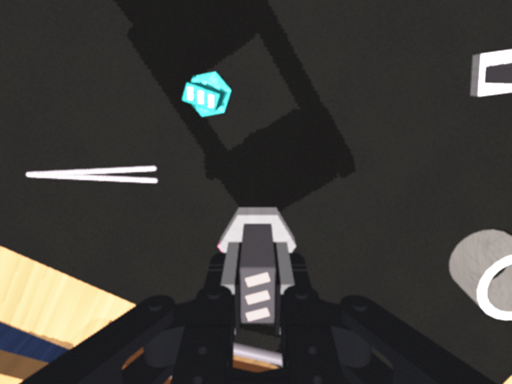

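The mount is held, with its foot at px (258,230) and square to the tool. Next I'll check where it sits in the grip.

```bash
python3 - <<'E'
from h import *
from bench import arm
o=arm.get_obs();R=Ro.from_euler("xyz",o["eef_rot"]).as_matrix()
s=dict(np.load("w2.npz"));w=cloud(s);p=(w-o["position"])@R*1000
u,v=np.mgrid[:384,:512]
k=(abs(p[...,1])<16)&(abs(p[...,0])<60)&(p[...,2]<40)&(p[...,2]>-30)
q=p[k];print(np.histogram(q[:,2],bins=np.arange(-30,42,4)))
for lo,hi,n in((-27,-18,"blocktop"),(14,27,"foottop")):
    a=q[(q[:,2]>lo)&(q[:,2]<hi)&(abs(q[:,1])<5)];print(n,len(a),a.min(0),a.max(0),np.median(a,0))
# columns profile along the middle column
for r in range(200,345,4):print(r,p[r,258].round(1),s["image"][r,258])
w=cloud(dict(np.load("t2.npz")))
E
```

```text
(array([ 747, 1664,  971,  400,  347,  348,  310,  286,  191,  119,  103,
        103, 1044,  167,  157,   15,    0]), array([-30, -26, -22, -18, -14, -10,  -6,  -2,   2,   6,  10,  14,  18,
        22,  26,  30,  34,  38]))
blocktop 1561 [-11.78448381  -4.99956827 -24.36420857] [ 15.2922923    4.99098661 -18.00155179] [  3.65454189   0.06993014 -22.33342639]
foottop 355 [13.74985529 -4.82393199 14.01528822] [18.96668407  4.8695858  26.90225788] [16.4758185  -0.24006058 19.76249052]
200 [-32.2   0.9 179.1] [30 29 28]
204 [-36.8   0.9 180. ] [28 29 27]
208 [18.4  0.3 29.5] [142 137 139]
212 [18.9  0.3 22.7] [146 142 143]
216 [18.1  0.2 19.6] [232 228 229]
220 [16.   0.2 19.6] [233 229 230]
224 [14.5  0.2 18.1] [105 100 105]
228 [14.4  0.2 13.7] [77 73 77]
232 [14.4  0.2  9.2] [76 71 77]
236 [14.8  0.2  4.3] [77 73 77]
240 [14.5  0.2  0.9] [76 72 76]
244 [13.9  0.2 -1.9] [74 70 75]
248 [14.1  0.1 -5.8] [78 74 78]
252 [ 14.8   0.1 -10.6] [79 76 80]
256 [ 14.1   0.1 -12.6] [78 73 78]
260 [ 14.3   0.1 -16.2] [77 73 77]
264 [ 14.    0.1 -18.5] [76 72 77]
268 [ 14.2   0.1 -21.9] [116 110 117]
272 [ 12.5   0.1 -22. ] [128 121 128]
276 [ 11.1   0.1 -22.5] [247 239 236]
280 [  9.4   0.1 -22.6] [247 239 237]
284 [  7.5   0.1 -22.3] [213 196 195]
288 [  5.4   0.1 -21.9] [127 120 127]
292 [  3.6   0.1 -22. ] [211 195 192]
296 [  1.2   0.1 -21.3] [247 239 237]
300 [  0.4   0.1 -22.7] [247 238 235]
304 [ -2.    0.1 -21.9] [126 119 127]
308 [ -4.2   0.1 -21.6] [145 135 139]
312 [ -5.1   0.1 -22.8] [248 239 237]
316 [ -7.8   0.1 -21.9] [248 240 237]
320 [-10.    0.1 -21.6] [132 124 131]
324 [-180.5    0.9  178.6] [37 35 36]
328 [-186.5    0.9  179.1] [27 27 27]
332 [-192.     0.9  179. ] [36 37 36]
336 [-196.     0.9  177.2] [48 49 46]
340 [-202.7    0.9  178.4] [47 46 44]
344 [-207.6    0.9  177.6] [47 46 45]
```

The mount origin sits at tool (1.4, 0, 32) mm. Next I'll plan the rocking insertion: the foot's uphill side goes into the pit, and a light grip lets it pivot about the pads. For each tilt I'll compute the lowest clear pose.

```bash
cat > plan.py <<'E'
from h import *
S=np.array([.5972,.1489,.0885]);AZ=np.radians(21.4);up=np.array([0,0,1.])
n=np.array([-.5*np.cos(AZ),-.5*np.sin(AZ),np.cos(np.pi/6)])
sx=np.array([np.cos(AZ)*np.cos(np.pi/6),np.sin(AZ)*np.cos(np.pi/6),.5]);sy=np.cross(n,sx)
B=np.stack([sx,sy,n])           # world->socket
A0=np.radians(33.4)
def hexv(af,z,o=0):a=np.radians(np.arange(6)*60+30);r=af/2/np.cos(np.pi/6);return np.stack([r*np.cos(a),r*np.sin(a),0*a+z],-1)
E=[]
for a,b in((hexv(33,0),hexv(33,0)),(hexv(33,0),hexv(34,1.5)),(hexv(34,1.5),hexv(34,12))):
    E+= [a*(1-t)+b*t for t in np.linspace(0,1,12)]
V=np.concatenate(E)
V=np.concatenate([V]+[hexv(33,0)*(1-t)+np.roll(hexv(33,0),1,0)*t for t in(.15,.3,.5,.7,.85)]+[hexv(34,1.5)*(1-t)+np.roll(hexv(34,1.5),1,0)*t for t in(.15,.3,.5,.7,.85)])
N=np.stack([np.cos(A0+np.arange(6)*np.pi/3),np.sin(A0+np.arange(6)*np.pi/3)],-1)
def low(R,c):   # lowest h of centre with lateral c (mm), socket frame
    p=V@R.T; q=p[:,:2]+c
    out=(q@N.T).max(1)>18
    return max((-p[:,2]).max(),(8-p[out,2]).max() if out.any() else -9)
def mount_R(yaw_t,beta): # world; block x axis = -tool x ; tilt top towards tool x (downhill)
    b=np.array([np.cos(yaw_t),np.sin(yaw_t),0]);m=b*np.sin(beta)+up*np.cos(beta);x=-(b*np.cos(beta)-up*np.sin(beta));return np.stack([x,np.cross(m,x),m],-1)
E
cat > p1.py <<'E'
from plan import *
for yd in(174.8,176.5):
  yaw=np.radians(yd)
  for bd in(0,5,10,15,20,24,27.3):
    R=mount_R(yaw,np.radians(bd));Rs=B@R
    g=[(low(Rs,np.array([i,j])),i,j) for i in np.arange(-8,8.1,.5) for j in np.arange(-5,5.1,.5)]
    h0=min(g)[0];best=[k for k in g if k[0]<h0+.3];h,i,j=np.mean(best,0)
    C=S+B.T@np.array([i,j,h])/1000
    tcp=C+R@np.array([1.4,0,43])/1000-.011*up   # block x=-tool x; G at tool x 0 => +1.4 along block x
    print(yd,bd,"c",round(i,2),round(j,2),"h",round(h,2),len(best),"TCP",tcp.round(4))
E
python3 p1.py
```

```text
174.8 0 c -4.68 -0.25 h 9.51 57 TCP [0.5905 0.1453 0.1264]
174.8 5 c -4.42 -0.34 h 8.24 58 TCP [0.5876 0.1459 0.1254]
174.8 10 c -4.24 -0.57 h 6.92 47 TCP [0.5847 0.1463 0.124 ]
174.8 15 c -1.1 -0.8 h 5.56 5 TCP [0.5843 0.1477 0.1237]
174.8 20 c -0.92 -1.0 h 4.3 6 TCP [0.5815 0.1481 0.1217]
174.8 24 c -0.5 -1.0 h 4.32 3 TCP [0.579  0.1485 0.1208]
174.8 27.3 c -0.25 -1.0 h 4.27 2 TCP [0.577  0.1488 0.1199]
176.5 0 c -4.65 -0.58 h 9.49 56 TCP [0.5906 0.1451 0.1264]
176.5 5 c -4.62 -0.65 h 8.23 56 TCP [0.5875 0.1455 0.1253]
176.5 10 c -4.71 -0.71 h 6.94 51 TCP [0.5844 0.1459 0.1238]
176.5 15 c -1.17 -0.83 h 5.54 3 TCP [0.5842 0.1473 0.1236]
176.5 20 c -1.0 -1.0 h 4.15 1 TCP [0.5815 0.1477 0.1215]
176.5 24 c -0.5 -1.0 h 4.01 1 TCP [0.5791 0.1481 0.1206]
176.5 27.3 c 0.0 -1.0 h 4.98 1 TCP [0.5768 0.1482 0.1207]
```

```bash
python3 -c "
from h import *
go(.55,.14,.20,174.8)"
```

```text
t 4.375 pos [ 0.496  -0.2591  0.1791] yaw 118.64 shift cm [32.45 23.87 -2.03] turn -0.98
```

>>> {"fn": "send_rows", "kwargs": {
  "series": [
    [[16,12,-2],-0.5],
    [[16,12,-2],-0.5],
    [[16,12,-2],-0.5],
    [[16,12,-2],-0.5],
    [[32.4,23.9,-2],-0.98],
    [[32.4,23.9,-2],-0.98],
    [[32.4,23.9,-2],-0.98],
    [[32.4,23.9,-2],-0.98]
  ]
}}

```text
time_s: 5.38
position: [0.5514, 0.1415, 0.1994]
eef_rot: [-3.141, -0.002, 3.053]
ft_force: [0.6, -0.4, -0.4]
grip_width: 0.165
grip_force: 27.0
```

```bash
python3 - <<'E'
from h import *
go(.55,.14,.20,174.8)
E
```

```text
t 5.375 pos [0.5514 0.1415 0.1994] yaw 174.93 shift cm [ 0.12 -0.16 -0.06] turn 0.002
```

```bash
python3 - <<'E'
from plan import *
from bench import arm
s=arm.snapshot("wrist");np.savez("w3.npz",**s);cv2.imwrite("pics/w3.png",s["image"][...,::-1])
w=cloud(s).reshape(-1,3);im=s["image"].reshape(-1,3).astype(int)
q=(w-S)@B.T*1000
k=(abs(q[:,0])<60)&(abs(q[:,1])<60)&(abs(q[:,2]-8)<4)&(im.min(1)>150)
a=q[k];print(len(a),np.median(a,0),a.min(0),a.max(0))
st=q[(abs(q[:,0])<90)&(abs(q[:,1])<80)&(abs(q[:,2]+4)<2.5)];print("stage",len(st),np.median(st[:,2]),st.min(0),st.max(0))
E
```

```text
4521 [-14.29138339  26.03259637   7.82768209] [-52.73209907 -44.80924947   5.59655252] [41.36440605 48.00751235 10.97621394]
stage 11393 -4.189307720871566 [-76.38321225 -63.03406965  -6.47955272] [73.66041636 66.79066868 -1.51010021]
```

View pics/w3.png

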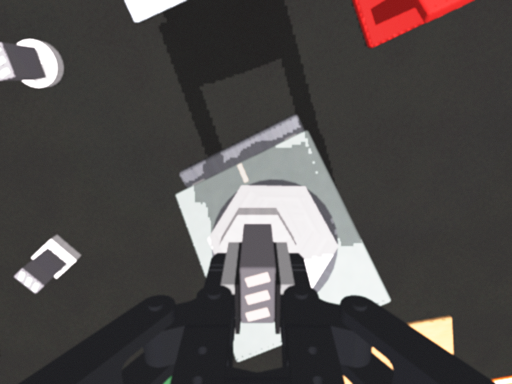

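Wrist view: the mount is held over the lower half of the hex plate, centred about px (275,250). The wrist camera puts the stage about 1.5–2 mm from the top-camera estimate, so I'll split the difference and feel for contact.

```bash
sed -i 's/S=np.array.*; *AZ\|S=np.array(\[[^]]*\]);AZ/S=np.array([.5963,.1495,.0882]);AZ/' plan.py; python3 -c "
from h import *
go(.5896,.1459,.1361,174.8);go(.5896,.1459,.1261,174.8)"
```

```text
t 5.425 pos [0.5515 0.1416 0.1995] yaw 174.88 shift cm [-3.77  0.76  6.33] turn 0.001
t 5.425 pos [0.5515 0.1416 0.1995] yaw 174.88 shift cm [-3.77  0.76  7.33] turn 0.001
```

>>> {"fn": "send_rows", "kwargs": {
  "series": [
    [[-3.75,0.75,2],0],
    [[-3.75,0.75,5],0],
    [[-3.75,0.75,6.3],0],
    [[-3.75,0.75,6.3],0],
    [[-3.75,0.75,6.6],0],
    [[-3.75,0.75,6.9],0],
    [[-3.75,0.75,7.1],0],
    [[-3.75,0.75,7.1],0]
  ],
  "squeeze": 20
}}

```text
time_s: 6.42
position: [0.5895, 0.1434, 0.1301]
eef_rot: [3.141, 0.0, 3.051]
ft_force: [-0.8, 0.2, -0.1]
grip_width: 0.161
grip_force: 27.1
```

```bash
python3 -c "
from h import *
go(.5896,.1459,.1261,174.8)"
```

```text
t 6.425 pos [0.5895 0.1434 0.1301] yaw 174.81 shift cm [0.01 0.25 0.4 ] turn 0.0
```

>>> {"fn": "send_rows", "kwargs": {
  "series": [
    [[0,0.25,0],0],
    [[0,0.25,0.15],0],
    [[0,0.25,0.3],0],
    [[0,0.25,0.4],0],
    [[0,0.25,0.4],0]
  ]
}}

```text
time_s: 7.05
position: [0.5898, 0.1458, 0.1261]
eef_rot: [3.141, 0.0, 3.051]
ft_force: [0.7, 0.4, 0.2]
grip_width: 0.161
grip_force: 27.3
```

```bash
python3 -c "
from h import *
go(.5896,.1459,.1261,174.8)"
```

```text
t 7.05 pos [0.5898 0.1458 0.1261] yaw 174.79 shift cm [0.02 0.   0.  ] turn -0.0
```

>>> {"fn": "send_rows", "kwargs": {
  "series": [
    [[0,0,0.05],0],
    [[0,0,0.1],0],
    [[0,0,0.15],0],
    [[0,0,0.15],0]
  ]
}}

```text
time_s: 7.55
position: [0.5899, 0.1459, 0.1256]
eef_rot: [3.141, 0.001, 3.051]
ft_force: [-1.5, -0.5, 7.3]
grip_width: 0.162
grip_force: 28.2
```

>>> {"fn": "send_rows", "kwargs": {
  "series": [
    [[0,0,0.05],0],
    [[0,0,0.1],0],
    [[0,0,0.1],0]
  ]
}}

```text
time_s: 7.92
position: [0.59, 0.1459, 0.1255]
eef_rot: [3.141, 0.002, 3.051]
ft_force: [-3.5, -1.2, 10.8]
grip_width: 0.158
grip_force: 28.8
```

Contact came where planned (about 0.126). Now I'll rock it over along the computed path.

>>> {"fn": "send_rows", "kwargs": {
  "series": [
    [[0.15,0,0.05],0],
    [[0.3,0.03,0.12],0],
    [[0.45,0.04,0.18],0],
    [[0.58,0.05,0.24],0],
    [[0.58,0.05,0.24],0]
  ]
}}

```text
time_s: 8.55
position: [0.5872, 0.1464, 0.1241]
eef_rot: [3.141, 0.009, 3.051]
ft_force: [1.5, -2.7, 11.1]
grip_width: 0.156
grip_force: 28.8
```

```bash
cat > tilt.py <<'E'
from plan import *
from bench import arm
import sys
o=arm.get_obs();R=Ro.from_euler("xyz",o["eef_rot"]).as_matrix()
s=arm.snapshot("wrist");cv2.imwrite(f"pics/{sys.argv[1]}.png",s["image"][...,::-1])
p=(cloud(s)-o["position"])@R*1000
k=(abs(p[...,1])<4)&(p[...,2]<16)&(p[...,2]>-40)&(p[...,0]>0)&(p[...,0]<50)&(s["image"].max(-1)<110)
a=p[k];f=np.polyfit(a[:,2],a[:,0],1);print(len(a),"block tilt deg",np.degrees(np.arctan(-f[0])),"face x at z=-11:",np.polyval(f,-11))
t=p[(abs(p[...,1])<5)&(s["image"].min(-1)>200)&(p[...,2]<-5)];print("top marks",len(t),np.median(t,0) if len(t) else "")
print(o["position"],o["ft_force"],np.degrees(o["eef_rot"][2]))
E
python3 tilt.py w4
```

```text
781 block tilt deg 0.22513974844010054 face x at z=-11: 14.546588846472062
top marks 551 [  2.07013683   0.6934752  -21.70601772]
[0.58721648 0.14641743 0.12413834] [ 1.46911484 -2.7125588  11.14245467] 174.81650820305634
```

It's in the pit on the floor (the height matches) and sliding parallel to the slope, but not yet pivoting. I'll ease the grip slightly.

>>> {"fn": "send_rows", "kwargs": {
  "series": [
    [[0,0,-0.1],0],
    [[0,0,-0.1],0],
    [[0,0,-0.1],0]
  ],
  "claw": 0.85,
  "squeeze": 20
}}

```text
time_s: 8.98
position: [0.5868, 0.1462, 0.1241]
eef_rot: [3.141, 0.008, 3.051]
ft_force: [1.9, -2.0, 7.4]
grip_width: 0.156
grip_force: 28.2
```

```bash
python3 tilt.py w5
```

```text
784 block tilt deg 0.07166763851489046 face x at z=-11: 14.476310105811015
top marks 556 [  2.07752637   0.72176034 -21.74202952]
[0.58681849 0.14623744 0.12413609] [ 1.86690876 -1.96509422  7.35189835] 174.81329566247004
```

>>> {"fn": "send_rows", "kwargs": {
  "series": [
    [[-0.2,0,-0.1],0],
    [[-0.35,0,-0.2],0],
    [[-0.35,0,-0.2],0]
  ]
}}

```text
time_s: 9.4
position: [0.5872, 0.1462, 0.1243]
eef_rot: [-3.141, -0.001, 3.051]
ft_force: [-1.8, -1.9, 5.9]
grip_width: 0.164
grip_force: 27.9
```

>>> {"fn": "send_rows", "kwargs": {
  "series": [
    [[0,0,0],0],
    [[0,0,0],0]
  ],
  "claw": 0.825
}}

```text
time_s: 9.65
position: [0.5872, 0.1466, 0.1234]
eef_rot: [-3.142, -0.001, 3.051]
ft_force: [-0.1, 0.6, 0.3]
grip_width: 0.179
grip_force: 0.2
```

```bash
python3 tilt.py w6
```

```text
462 block tilt deg 8.605809329514164 face x at z=-11: 21.140299960296357
top marks 650 [  9.82444742   1.08289249 -20.21063144]
[0.58720689 0.14663156 0.12343941] [-0.11974299  0.58216611  0.28199676] 174.79945165198347
```

>>> {"fn": "send_rows", "kwargs": {
  "series": [
    [[0,0,0],0],
    [[0,0,0],0],
    [[0,0,0],0]
  ],
  "claw": 0.8
}}

```text
time_s: 10.07
position: [0.5875, 0.1466, 0.124]
eef_rot: [3.141, -0.0, 3.051]
ft_force: [-0.7, -0.0, 0.6]
grip_width: 0.199
grip_force: 0.0
```

```bash
python3 tilt.py w7
```

```text
426 block tilt deg 9.004876863861362 face x at z=-11: 21.84553038393699
top marks 646 [ 10.3907582   -0.659247   -19.32122848]
[0.58747151 0.14659962 0.12403744] [-0.69467404 -0.0124461   0.58922975] 174.7979902535667
```

View pics/w7.png

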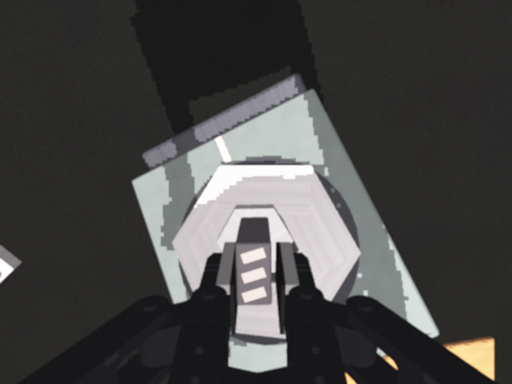

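The mount has tipped about 9°, its downhill edge resting on the lower rim (px ~(253,212)). Its centre is computed about 7 mm down-slope. I'll regrip lightly, shift it up-slope and ease it again.

>>> {"fn": "send_rows", "kwargs": {
  "series": [
    [[0,0,0],0],
    [[0,0,0],0],
    [[0,0,0],0],
    [[-0.2,0.06,-0.14],0],
    [[-0.4,0.12,-0.28],0],
    [[-0.45,0.12,-0.3],0],
    [[-0.45,0.12,-0.3],0]
  ],
  "claw": 1
}}

```text
time_s: 11.0
position: [0.5921, 0.1476, 0.1271]
eef_rot: [3.141, 0.0, 3.051]
ft_force: [-0.5, -0.5, -0.7]
grip_width: 0.157
grip_force: 21.9
```

```bash
cat >> tilt.py <<'E'
w=cloud(s).reshape(-1,3);g=s["image"].reshape(-1,3)
k=k|((abs(p[...,1])<4)&(p[...,2]<-5)&(p[...,2]>-40)&(p[...,0]<50)&(p[...,0]>-30)&(s["image"].min(-1)>200))
bt=np.arctan(-f[0]);tc=np.array([np.median(t[:,0])-.7,np.median(t[:,1]),np.median(t[:,2])])
und=tc-54*np.array([np.sin(bt),0,-np.cos(bt)])
print("underside socket frame mm",(B@(R@(und/1000)+o["position"]-S)*1000).round(1))
E
python3 tilt.py w8
```

```text
429 block tilt deg 9.043971709184198 face x at z=-11: 21.852181506500525
top marks 629 [ 10.51929735   0.69117382 -19.5014279 ]
[0.59211018 0.14757988 0.12713074] [-0.45321626 -0.49796672 -0.71634941] 174.80134137664558
underside socket frame mm [-2.2  1.   7.2]
```

>>> {"fn": "send_rows", "kwargs": {
  "series": [
    [[0,-0.1,0],0],
    [[0,-0.1,0],0]
  ]
}}

```text
time_s: 11.3
position: [0.5919, 0.1463, 0.1271]
eef_rot: [3.142, -0.0, 3.051]
ft_force: [-0.9, -0.5, -0.6]
grip_width: 0.16
grip_force: 21.9
```

>>> {"fn": "send_rows", "kwargs": {
  "series": [
    [[0,0,0],0],
    [[0,0,0],0],
    [[0,0,0],0]
  ],
  "claw": 0.81
}}

```text
time_s: 11.68
position: [0.592, 0.1463, 0.1272]
eef_rot: [3.141, 0.0, 3.051]
ft_force: [0.3, 0.5, -0.8]
grip_width: 0.192
grip_force: 0.1
```

```bash
python3 tilt.py w9
```

```text
299 block tilt deg 11.699042006663957 face x at z=-11: 25.906587353248923
top marks 651 [ 14.24855711  -0.0901637  -16.80209295]
[0.59202362 0.14632842 0.12717533] [ 0.26994544  0.4817659  -0.80222484] 174.79960213969417
underside socket frame mm [-5.  -0.3  6.3]
```

>>> {"fn": "send_rows", "kwargs": {
  "series": [
    [[0,0,0],0],
    [[0,0,0],0],
    [[0,0,0],0],
    [[-0.2,0.06,-0.11],0],
    [[-0.4,0.1,-0.22],0],
    [[-0.4,0.1,-0.22],0]
  ],
  "claw": 1
}}

```text
time_s: 12.48
position: [0.5952, 0.1468, 0.1289]
eef_rot: [-3.141, -0.002, 3.051]
ft_force: [-2.6, 0.7, -0.3]
grip_width: 0.161
grip_force: 25.3
```

```bash
python3 tilt.py w10
```

```text
312 block tilt deg 11.582423908889401 face x at z=-11: 25.778310028761823
top marks 630 [ 14.10107338   0.71988685 -16.99188468]
[0.59524691 0.14684756 0.12890075] [-2.57155535  0.65931481 -0.3350106 ] 174.79615746705394
underside socket frame mm [-1.1 -0.3  6.2]
```

>>> {"fn": "send_rows", "kwargs": {
  "series": [
    [[0,0,0.15],0],
    [[0,0,0.3],0],
    [[0,0,0.45],0],
    [[0,0,0.45],0]
  ]
}}

```text
time_s: 13.02
position: [0.5954, 0.1469, 0.1279]
eef_rot: [3.141, 0.0, 3.051]
ft_force: [-9.6, -1.3, 16.8]
grip_width: 0.157
grip_force: 27.6
```

```bash
python3 tilt.py w11
```

```text
313 block tilt deg 11.546560020996493 face x at z=-11: 25.792081704419566
top marks 637 [ 14.24864742   0.70799487 -17.07416643]
[0.59543067 0.14689085 0.12791966] [-9.64871915 -1.30569123 16.81633667] 174.7979949989388
underside socket frame mm [-1.4 -0.2  5.3]
```

>>> {"fn": "send_rows", "kwargs": {
  "series": [
    [[-0.1,0,0],0],
    [[-0.2,0,0],0],
    [[-0.2,0,0],0]
  ],
  "claw": 0.82
}}

```text
time_s: 13.45
position: [0.5985, 0.1468, 0.1245]
eef_rot: [3.141, 0.001, 3.051]
ft_force: [0.1, -0.3, 0.9]
grip_width: 0.179
grip_force: 0.1
```

```bash
python3 tilt.py w12
```

```text
Traceback (most recent call last):
  File "tilt.py", line 8, in <module>
    a=p[k];f=np.polyfit(a[:,2],a[:,0],1);print(len(a),"block tilt deg",np.degrees(np.arctan(-f[0])),"face x at z=-11:",np.polyval(f,-11))
             ~~~~~~~~~~^^^^^^^^^^^^^^^^^
TypeError: expected non-empty vector for x
```

View pics/w12.png

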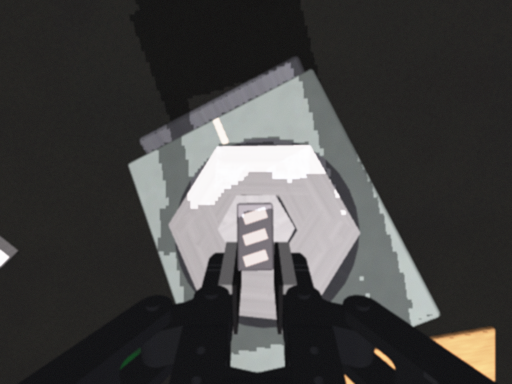

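The mount has tipped in: its foot (~px (257,225)) is concentric with the plate and the block leans with the slope. I'll open more so it can settle, then measure.

>>> {"fn": "send_rows", "kwargs": {
  "series": [
    [[0,0,0],0],
    [[0,0,0],0],
    [[0,0,0],0]
  ],
  "claw": 0.6
}}

```text
time_s: 13.88
position: [0.598, 0.1468, 0.1247]
eef_rot: [3.141, -0.0, 3.051]
ft_force: [-0.2, 0.3, -0.3]
grip_width: 0.397
grip_force: 0.0
```

```bash
cat > seat.py <<'E'
from plan import *
from bench import arm
import sys
o=arm.get_obs();s=arm.snapshot("wrist");cv2.imwrite(f"pics/{sys.argv[1]}.png",s["image"][...,::-1])
q=(cloud(s)-S)@B.T*1000
a=q[(q[...,2]>44)&(q[...,2]<66)&(np.hypot(q[...,0],q[...,1])<24)]
a=a[~np.isnan(a[:,2])];a=a[abs(a[:,2]-np.median(a[:,2]))<4]
for _ in range(3):
    c=np.linalg.lstsq(np.c_[a[:,:2],np.ones(len(a))],a[:,2],rcond=None)[0];r=a[:,2]-np.c_[a[:,:2],np.ones(len(a))]@c;a=a[abs(r)<1.2]
print(len(a),"top tilt deg",np.degrees(c[:2]).round(1),"rect",cv2.minAreaRect(a[:,:2].astype(np.float32)),"h",np.median(a[:,2]))
print(o["time_s"],o["position"].round(4),o["ft_force"].round(1),np.degrees(o["eef_rot"][2]).round(1),o["grip_width"])
E
python3 seat.py w13
```

```text
2122 top tilt deg [-10.6  -5.8] rect ((10.725360870361328, 2.8199405670166016), (23.866199493408203, 38.505332946777344), 32.98176956176758) h 56.348991903756826
13.875 [0.598  0.1468 0.1247] [-0.2  0.3 -0.3] 174.8 0.39699645524246974
```

```bash
sed -i 's/&(np.hypot(q\[...,0\],q\[...,1\])<24)\]/\&(np.hypot(q[...,0],q[...,1])<24)\&(s["image"].min(-1)>95)]/' seat.py
cat >> seat.py <<'E'
# scene view: block-top and body
s=arm.snapshot("scene");q=(cloud(s)-S)@B.T*1000
for lo,hi in((13,50),(50,60)):
    a=q[(q[...,2]>lo)&(q[...,2]<hi)&(np.hypot(q[...,0],q[...,1])<24)];print(lo,len(a),a.mean(0).round(1),a.min(0).round(1),a.max(0).round(1))
E
python3 seat.py w14
```

```text
2223 top tilt deg [-11.4  -8.5] rect ((7.8733320236206055, 7.311230659484863), (13.811626434326172, 25.695693969726562), 66.15248107910156) h 56.32400257651736
13.925 [0.5981 0.1468 0.1248] [ 0.3 -0.3 -0. ] 174.8 0.40161791851736517
13 194 [13.4 -7.5 29.3] [ -6.  -20.   13.1] [20.6 17.2 50. ]
50 24 [15.5 -7.4 54.3] [  5.2 -16.7  50.2] [19.8  9.8 59.3]
```

The block rect is 13.8×25.7 mm, so the measurement is good. The mount still leans 14°, its downhill edge on the rim and its centre about 2.6 mm low. I'll repeat the step that worked.

>>> {"fn": "send_rows", "kwargs": {
  "series": [
    [[0,0,0],0],
    [[0,0,0],0],
    [[0,0,0],0],
    [[0,0,0],0],
    [[-0.2,0.03,-0.1],0],
    [[-0.35,0.05,-0.15],0],
    [[-0.35,0.05,-0.15],0]
  ],
  "claw": 1
}}

```text
time_s: 14.9
position: [0.5996, 0.1468, 0.1255]
eef_rot: [-3.141, -0.005, 3.051]
ft_force: [-5.0, 0.7, 0.2]
grip_width: 0.158
grip_force: 21.9
```

```bash
python3 seat.py w15
```

```text
2108 top tilt deg [-11.8  -8.8] rect ((9.967975616455078, 7.824807167053223), (13.895528793334961, 25.238155364990234), 66.42338562011719) h 56.31643939902442
14.9 [0.5996 0.1468 0.1255] [-5.   0.7  0.2] 174.8 0.1583161263764477
13 115 [ 8.7 -0.2 19.5] [ -9.7 -15.9  13. ] [22.3 17.4 44.7]seat.py:15: RuntimeWarning: Mean of empty slice.
  a=q[(q[...,2]>lo)&(q[...,2]<hi)&(np.hypot(q[...,0],q[...,1])<24)];print(lo,len(a),a.mean(0).round(1),a.min(0).round(1),a.max(0).round(1))
  ret = um.true_divide(
Traceback (most recent call last):
  File "seat.py", line 15, in <module>
    a=q[(q[...,2]>lo)&(q[...,2]<hi)&(np.hypot(q[...,0],q[...,1])<24)];print(lo,len(a),a.mean(0).round(1),a.min(0).round(1),a.max(0).round(1))
                                                                                                         ~~~~~^^^
ValueError: zero-size array to reduction operation minimum which has no identity
```

>>> {"fn": "send_rows", "kwargs": {
  "series": [
    [[0,0.05,0.15],0],
    [[0,0.1,0.3],0],
    [[0,0.1,0.4],0]
  ]
}}

```text
time_s: 15.38
position: [0.5998, 0.1468, 0.1249]
eef_rot: [-3.139, -0.003, 3.051]
ft_force: [-11.1, -4.1, 20.4]
grip_width: 0.157
grip_force: 24.0
```

>>> {"fn": "send_rows", "kwargs": {
  "series": [
    [[-0.15,0.05,0],0],
    [[-0.25,0.05,0],0],
    [[-0.25,0.05,-0.1],0],
    [[-0.25,0.05,-0.2],0]
  ],
  "claw": 0.6
}}

```text
time_s: 15.88
position: [0.6043, 0.1483, 0.1241]
eef_rot: [3.142, -0.0, 3.051]
ft_force: [0.1, 0.1, -0.3]
grip_width: 0.4
grip_force: 0.0
```

```bash
sed -i '/^# scene/,$d' seat.py; python3 seat.py w16
```

```text
2162 top tilt deg [-8.5 -6.7] rect ((5.834982872009277, 6.279245376586914), (13.731144905090332, 25.710323333740234), 66.44847869873047) h 56.1117121258998
15.875 [0.6043 0.1483 0.1241] [ 0.1  0.1 -0.3] 174.8 0.3998910534932374
```

Lean is down to about 11°, with the foot's lower-left edge still on the rim. I'll press lightly with one fingertip on that raised part of the foot while nudging up-slope. First I'll work out the spot.

```bash
cat > press.py <<'E'
from plan import *
from bench import arm
import sys
tx,ty,h,gx,gy,ang=map(float,sys.argv[1:7]) # top centre, gradients deg, block length angle
bx,by=map(float,sys.argv[7:9]);oy=float(sys.argv[9])
m=np.array([np.tan(-np.radians(gx)*-1)*-1,np.tan(-np.radians(gy)*-1)*-1,1]);m/=np.linalg.norm(m)
x=np.array([np.cos(np.radians(ang)),np.sin(np.radians(ang)),0]);x-=m*(x@m);x/=np.linalg.norm(x);y=np.cross(m,x)
top=np.array([tx,ty,h]);und=top-54*m
P=und+bx*x+by*y+12*m
W=lambda v:S+B.T@v/1000
o=arm.get_obs();R=Ro.from_euler("xyz",o["eef_rot"]).as_matrix()
t=lambda v:R.T@(W(v)-o["position"])*1000
print("und",und.round(1),"m",m.round(3));print("in tool mm: und",t(und).round(1),"top",t(top).round(1),"P",t(P).round(1))
T=t(P)+np.array([11,0,-8]);T[1]=t(und)[1]+oy
print("shift cm to touch",(T/10).round(2))
E
python3 press.py 5.83 6.28 56.1 -8.5 -6.7 -23.55 -8 -13 8
```

```text
und [-2.1  0.   3. ] m [0.147 0.115 0.982]
in tool mm: und [11.2 -1.  34.5] top [ 31.5  -4.2 -15.5] P [ 22.8 -14.7  27.1]
shift cm to touch [3.38 0.7  1.91]
```

```bash
cat > press2.py <<'E'
from plan import *
und=np.array([-2.1,0,3.]);m=np.array([.147,.115,.982])
c=und+12*m;P=c+np.array([-10,-8,0]);P[2]=c[2]-(m[0]*-10+m[1]*-8)/m[2]
b=np.array([-np.cos(AZ),-np.sin(AZ),0])
W=S+B.T@P/1000
T=W+.011*b; T=T+B[1]*((.010+und[1]/1000)-(T-S)@B[1]); T[2]=W[2]+.008
print("P",P,W.round(4),"TCP touch",T.round(4));go(*(T+[0,0,.05]),201.4);go(*T,201.4)
E
python3 press2.py
```

```text
P [-10.336       -6.62        17.21780855] [0.5824 0.1369 0.0979] TCP touch [0.5661 0.1484 0.1059]
t 15.925 pos [0.6044 0.1483 0.1242] yaw 174.8 shift cm [ 3.82 -0.33 -3.17] turn -0.464
t 15.925 pos [0.6044 0.1483 0.1242] yaw 174.8 shift cm [ 3.82 -0.34  1.83] turn -0.464
```

>>> {"fn": "send_rows", "kwargs": {
  "series": [
    [[0,0,-4.5],0],
    [[1.0,0,-4.5],-0.18],
    [[2.5,-0.2,-4.5],-0.36],
    [[3.8,-0.35,-4],-0.464],
    [[3.8,-0.35,-2],-0.464],
    [[3.8,-0.35,0],-0.464],
    [[3.8,-0.35,0.8],-0.464],
    [[3.8,-0.35,0.8],-0.464]
  ]
}}

```text
time_s: 16.92
position: [0.566, 0.1482, 0.116]
eef_rot: [3.141, -0.001, -2.768]
ft_force: [-0.9, -0.4, -0.6]
grip_width: 0.401
grip_force: 0.0
```

```bash
python3 -c "
from h import *
go(.5661,.1484,.1059,201.4)"; python3 seat.py w17
```

```text
t 16.925 pos [0.566  0.1482 0.116 ] yaw -158.61 shift cm [-0.02  0.02  1.01] turn -0.0
1943 top tilt deg [-6.5 -3.4] rect ((1.936774730682373, -3.8901824951171875), (36.34722137451172, 25.638185501098633), 68.6315689086914) h 56.184045221013285
16.925 [0.566  0.1482 0.116 ] [-0.9 -0.4 -0.6] -158.6 0.40135614207333914
```

>>> {"fn": "send_rows", "kwargs": {
  "series": [
    [[0,0,0.4],0],
    [[0,0,0.8],0],
    [[0,0,1.1],0],
    [[0,0,1.3],0]
  ]
}}

```text
time_s: 17.48
position: [0.566, 0.1481, 0.1032]
eef_rot: [-3.142, -0.0, -2.768]
ft_force: [0.5, 0.2, 0.4]
grip_width: 0.397
grip_force: 0.1
```

>>> {"fn": "send_rows", "kwargs": {
  "series": [
    [[0,0,0.1],0],
    [[0,0,0.2],0],
    [[0,0,0.3],0]
  ]
}}

```text
time_s: 17.85
position: [0.5661, 0.1481, 0.1003]
eef_rot: [-3.141, 0.0, -2.768]
ft_force: [-0.3, -0.9, 0.9]
grip_width: 0.401
grip_force: 0.5
```

>>> {"fn": "send_rows", "kwargs": {
  "series": [
    [[0,0,0.1],0],
    [[0,0,0.2],0],
    [[0,0,0.3],0],
    [[-0.1,0,0.3],0]
  ]
}}

```text
time_s: 18.35
position: [0.5669, 0.1479, 0.0978]
eef_rot: [-3.141, -0.0, -2.768]
ft_force: [-2.5, -5.4, 6.8]
grip_width: 0.401
grip_force: 3.2
```

```bash
cat > sc.py <<'E'
from plan import *
from bench import arm
import sys
s=arm.snapshot("scene");np.savez(sys.argv[1]+".npz",**s)
im=s["image"][230:330,220:330,::-1];cv2.imwrite(f"pics/{sys.argv[1]}.png",cv2.resize(im,(660,600),interpolation=cv2.INTER_CUBIC))
E
python3 sc.py s18; python3 seat.py w18
```

```text
2764 top tilt deg [ 2.1 -0.6] rect ((-4.574332237243652, -2.644044876098633), (26.92450523376465, 25.782079696655273), 68.48844146728516) h 54.48474713346594
18.4 [0.5669 0.1479 0.0978] [-2.1 -3.7  6.4] -158.6 0.39815861767683997
```

View pics/w18.png

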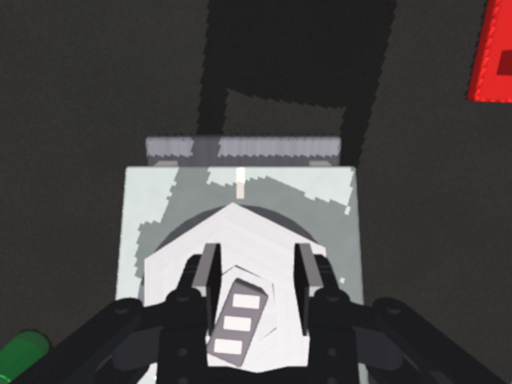

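The wrist view shows the mount flat in the socket: its foot is flush around px (240,290), the top tilt is ~2° and the top height 54.5 mm (54 is ideal). Next I'll raise the gripper, confirm, and go to the block to turn it.

>>> {"fn": "send_rows", "kwargs": {
  "series": [
    [[0,0,-2],0],
    [[0,0,-6],0],
    [[1.5,0,-8],0],
    [[1.5,0,-8],0]
  ]
}}

```text
time_s: 18.95
position: [0.5533, 0.1434, 0.1786]
eef_rot: [3.141, 0.003, -2.768]
ft_force: [0.3, 0.4, -0.3]
grip_width: 0.4
grip_force: 0.0
```

```bash
python3 seat.py w19; python3 - <<'E'
from plan import *
T=S+.042*n-.011*up
go(*T,176.5);go(*(T+[0,0,.05]),176.5)
E
```

```text
940 top tilt deg [-0.2 -0.7] rect ((-1.919151782989502, 1.0320510864257812), (13.84201431274414, 25.832212448120117), 64.04915618896484) h 53.93708240977854
18.95 [0.5533 0.1434 0.1786] [ 0.3  0.4 -0.3] -158.6 0.39961643292748383
t 19.0 pos [0.5531 0.1434 0.1773] yaw -158.62 shift cm [-2.14 -1.01  6.38] turn 0.434
t 19.0 pos [0.5531 0.1434 0.1773] yaw -158.62 shift cm [-2.15 -1.01  1.38] turn 0.434
```

It's seated: tilt under 1°, top height 53.9 mm, block at −26°. Next I'll straddle the block and turn it.

>>> {"fn": "send_rows", "kwargs": {
  "series": [
    [[-1,-0.5,0],0.18],
    [[-2.15,-1.0,0],0.36],
    [[-2.15,-1.0,0],0.45],
    [[-2.15,-1.0,2],0.45],
    [[-2.15,-1.0,4.5],0.45],
    [[-2.15,-1.0,6.0],0.45],
    [[-2.15,-1.0,6.3],0.45],
    [[-2.15,-1.0,6.3],0.45]
  ]
}}

```text
time_s: 20.0
position: [0.577, 0.1417, 0.1143]
eef_rot: [3.141, 0.0, 3.065]
ft_force: [0.1, 0.4, 0.6]
grip_width: 0.396
grip_force: 0.0
```

>>> {"fn": "send_rows", "kwargs": {
  "series": [
    [[0,0,0],0],
    [[0,0,0],0],
    [[0,0,0],0]
  ],
  "claw": 0.78,
  "squeeze": 30
}}

```text
time_s: 20.38
position: [0.5773, 0.1424, 0.1154]
eef_rot: [3.14, 0.002, 3.065]
ft_force: [-0.7, 3.8, 4.8]
grip_width: 0.221
grip_force: 8.6
```

>>> {"fn": "send_rows", "kwargs": {
  "series": [
    [[0,0,0],-0.07],
    [[0,0,0],-0.14],
    [[0,0,0],-0.2],
    [[0,0,0],-0.2]
  ]
}}

```text
time_s: 20.88
position: [0.5779, 0.1418, 0.115]
eef_rot: [3.141, 0.003, -3.019]
ft_force: [1.8, 3.0, 2.4]
grip_width: 0.219
grip_force: 3.7
```

```bash
sed -i 's/(np.hypot(q\[...,0\],q\[...,1\])<24)/(np.hypot(q[...,0],q[...,1])<18)/' seat.py; python3 seat.py w20
```

```text
2218 top tilt deg [-0.1 -0.4] rect ((-1.2238826751708984, 3.067964553833008), (28.06867790222168, 29.586877822875977), 5.16691780090332) h 54.052340068911064
20.875 [0.5779 0.1418 0.115 ] [1.8 3.  2.4] -173.0 0.21889975912602896
```

>>> {"fn": "send_rows", "kwargs": {
  "series": [
    [[0,0,0],-0.06],
    [[0,0,0],-0.12],
    [[0,0,0],-0.18],
    [[0,0,0],-0.25],
    [[0,0,0],-0.25]
  ]
}}

```text
time_s: 21.55
position: [0.5773, 0.1416, 0.1147]
eef_rot: [-3.141, 0.002, -2.77]
ft_force: [1.5, 1.9, 2.2]
grip_width: 0.218
grip_force: 8.2
```

```bash
cat >> seat.py <<'E'
g=s["image"];mk=((g.min(-1)>215)&(q[...,2]>50)&(q[...,2]<58)&(np.hypot(q[...,0],q[...,1])<18))
a=q[mk];a=a[~np.isnan(a[:,0])];c0=a.mean(0);u,sv,vt=np.linalg.svd((a-c0)[:,:2],full_matrices=False)
print("marks",len(a),c0.round(1),"axis deg",np.degrees(np.arctan2(vt[0,1],vt[0,0])).round(1),sv.round(0))
E
python3 seat.py w21
```

```text
2267 top tilt deg [0.  0.1] rect ((-1.3284711837768555, 2.225738525390625), (27.95884895324707, 30.2048282623291), 17.995071411132812) h 54.016055520534366
21.55 [0.5773 0.1416 0.1147] [1.5 1.9 2.2] -158.7 0.21831847609705002
marks 725 [-0.8  0.7 54.3] axis deg -16.1 [180.  67.]
```

It's still seated and turning, now about −14°. A squeeze at the final yaw should bring it into line.

>>> {"fn": "send_rows", "kwargs": {
  "series": [
    [[0,0,0],0],
    [[0,0,0],0],
    [[0,0,0],0],
    [[0,0,0],0],
    [[0,0,0],0],
    [[0,0,0],0]
  ],
  "claw": 1,
  "squeeze": 45
}}

```text
time_s: 22.35
position: [0.5768, 0.1414, 0.1145]
eef_rot: [-3.141, 0.0, -2.768]
ft_force: [1.5, -0.2, 5.4]
grip_width: 0.157
grip_force: 48.9
```

```bash
python3 seat.py w22
```

```text
2210 top tilt deg [0.5 0.6] rect ((0.8554725646972656, 1.114192008972168), (30.96877098083496, 25.991981506347656), 3.5052030086517334) h 54.052389112459636
22.35 [0.5768 0.1414 0.1145] [ 1.5 -0.2  5.4] -158.6 0.15703723872967543
marks 713 [-1.1  0.8 54.3] axis deg -3.1 [178.  65.]
```

>>> {"fn": "send_rows", "kwargs": {
  "series": [
    [[0,0,0],0],
    [[0,0,0],0],
    [[0,0,0],0],
    [[0,0,-2],0],
    [[0,0,-5],0],
    [[1.5,0,-7.5],0],
    [[2.0,0,-7.5],0],
    [[2.0,0,-7.5],0]
  ],
  "claw": 0.5
}}

```text
time_s: 23.4
position: [0.5573, 0.1341, 0.1884]
eef_rot: [3.141, -0.002, -2.768]
ft_force: [-0.5, 0.7, -0.9]
grip_width: 0.501
grip_force: 0.0
```

```bash
python3 seat.py w23; python3 - <<'E'
from h import *
from bench import arm
w=cloud(arm.snapshot("scene"));
for n,c in dict(rnd=(.4414,-.0495),sq=(.6348,-.0864)).items():
    a=w[(np.hypot(w[...,0]-c[0],w[...,1]-c[1])<.03)&(w[...,2]>.046)];print(n,len(a),a.mean(0).round(3))
E
```

```text
886 top tilt deg [0.4 0.3] rect ((-1.0216903686523438, 0.9450230598449707), (13.713726043701172, 25.74205780029297), 89.70563507080078) h 54.043697461217235
23.4 [0.5573 0.1341 0.1884] [-0.5  0.7 -0.9] -158.6 0.5010459197374172
marks 327 [-0.1  0.8 54.2] axis deg -1.9 [130.  48.]
rnd 73 [ 0.444 -0.046  0.052]
sq 90 [ 0.637 -0.083  0.053]
```

View pics/w23.png

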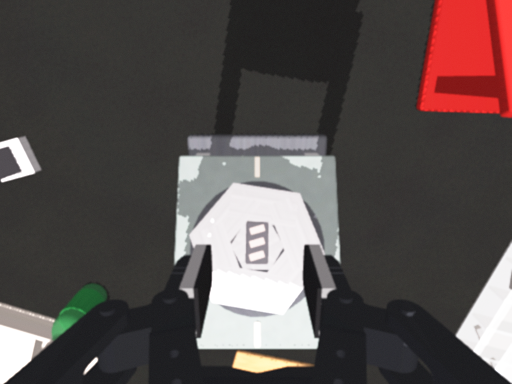

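The block, around px (258,243), lies in line with the white marks at (257,167) and (257,335). It measures −0.3° off line with tilt under 1° and is fully seated, and the gripper is clear. I'm handing it in.

```bash
python3 -c "
from bench import arm
print(arm.job_done())"
```

```text
the job is handed in; nothing more can be done
None
```

The hex mount is fully home in the socket and its block measures about 0.3° off the index marks; the gripper is clear, the other two mounts are standing where they were, and I handed the job in at about 23.5 s of the 48 s, though the hand-in returned no verdict.

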